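Third hand for a heat sink in an opened receiver

ROBOT

A 6-joint arm with a two-finger parallel gripper is mounted at the origin on the work surface. World frame = base frame: x ahead of the robot, y to its left, z up, the work surface at z = 0. Lengths are in m, angles in rad, forces in N, time in s.
With the tool pointing down it reaches from about 0.225 to 0.875 m from the base axis. Payload 3.4 kg.
Tool frame: the origin (TCP) lies at the very end of the fingers, on their centre line; the grasp point (between the pads) lies 19 mm behind it; z points along the fingers, y is the direction in which the jaws open and shut (so a half turn about z gives the same grasp; the last joint's range is limited). The gripper opens to 85 mm and grips with 20 to 120 N. Pads are 22 mm wide; open, the fingers measure 114 mm over their backs; the gripper's body (76 mm by 85 mm) begins 54 mm behind the grasp point. The pads swing forward as they close: fully open they stand 13 mm farther back than shut.
Start: joints at [1.101, 0.276, 1.505, -0, 1.361, -0.121], TCP at [0.197, 0.54, 0.231] pointing down, gripper open.
Joint ranges: [-2.89, 2.89], [-0.75, 2.08], [0.22, 2.7], [-1.18, 4.32], [0.11, 2.71], [-2.7, 2.7]. Speed limits (rad/s): [2.57, 2.57, 3.14, 3.14, 3.14, 3.14].

INTERFACE

Orientations are given as a unit quaternion [w, x, y, z].
In Python, from rig import manip, viewer, job gives the robot as it stands.
- The arm moves only by the shell command python3 -m crank 'ROWS' [OPENING] [FORCE]. ROWS is JSON, a list of rows, each a list of 6 numbers: the shift along the tool's x, y, z in m, then the turn, a rotation vector about the tool's x, y, z in degrees. In form: [[dx, dy, dz, rx, ry, rz], ...]. A call has 1 to 20 rows; each row is the pose to reach, as a shift and turn from the pose measured when the call began, along the tool's axes at that moment; what a row does not reach only later rows make up. A row lasts 1/8 s, in which the tool goes at most 62.5 mm and 10.7 degrees, less where a joint would pass 70% of its speed; a pose out of reach is approached as far as the arm can. A call with a gripper value outside its range is refused whole. OPENING is the opening, from 0 (shut) to 1 (fully open), set as the call begins (- or left out, the last holds). The fingers move at their own pace and stop on an object; FORCE is the grip in N (left out, the last holds). Time passes only in rows, so rows that repeat a pose let the fingers close. It gives the time, the measured TCP pose, the force and the opening at its end, in the units of the state.
- manip.get_state(): the state, without advancing time (a new reading comes with each control period).
- viewer.get_image(name): name is "scene" or "side" or "wrist"; returns a dict with "frame" (384x512x3 uint8, blue, green, red), "range_z" (384x512 float32, m along the optical axis (not along the pixel's ray), 0 where there is no reading), "intrinsics" (3x3 intrinsics, pixels), "D" ([k1, k2, p1, p2, k3] as OpenCV has them; the pictures are not rectified), "world_from_camera" (4x4, takes a point from camera to world coordinates); the wrist camera has in their place "mount" (4x4, takes a point from camera to tool coordinates, whose origin is the TCP and whose axes are the flange's). Camera axes: x right, y up, looking along -z (the intrinsics and any distortion apply to the point x, -y, -z); pixel columns grow to the right and rows downward; lengths in m; the calibration is good to about 2 mm. A picture is of the moment at which its call begins: read the wrist's pose just before it.
- job.sign_off(): hands the job in, once; it reports no verdict.
The state is a dict: "clock": time; "qpos": joint angles; "qd": joint speeds; "effort": joint torques, N m; "position": TCP position; "ee_rot": TCP orientation; "contact_force": force on the tool from outside, world axes, zero at the start; "moment": the same for the moment, N m; "width": finger opening in m.
Only numpy, scipy, OpenCV 4.12 (cv2) and the standard library are available. Lean on these libraries where they do the work, as an engineer would, in place of code of your own. Each camera call takes 0.05 s, during which the arm holds its last target. There are 200 camera calls.

TASK

I am putting the output-stage heat sink back into the opened receiver and need a third hand while I drive its screws from outside the rear panel. Pick up the heat sink, stand it inside the receiver on the chassis floor, its flat base plate towards the thin rear panel and its side up against the little locating tab (feel for the tab), then press it flat against the panel with a steady push of about 10 newtons and keep it there for a few seconds; never push the panel with more than 25 newtons, as the ceramic insulator cracks. Finish while still holding and pressing it - do not let go - and leave everything else on the bench alone.

Things in the scene. Friction and masses are not known exactly. Their poses are not given: they have to be found in the camera images.
- heatsink: loose finned aluminium heat sink, upright on the bench right of the receiver; 38 (x) x 56 (y) x 85 mm tall, 0.18 to 0.3 kg, solid outline. Origin at the centre of its underside, z up. +x face (at +19 mm): flat base plate with pink ceramic insulator; -x side: fin edges, black transistors between. Outer fins at y +-28 mm are flat: grip them from above, across y, near the top
- heatsink_base (a point): centre of the outer face of the heat sink's base plate (x +19 mm, 42.5 mm above its underside); the face that goes against the rear panel
- receiver: opened stereo receiver, fixed, 420 (y) x 300 mm (x), origin at the centre of its underside on the bench. Front panel with knobs on its -x side, by the robot, 126 mm tall; side walls 90 mm; rear panel on +x. Chassis floor 14 mm above the bench. Parts inside are under 95 mm tall; around the heat sink's place nothing but the tab stands within 40 mm
- rear_panel: thin upright sheet-metal rear panel, 414 mm wide, 3 mm thick, top edge 95 mm above the bench. Origin: middle of its lower edge, mid-thickness, 12 mm above the bench; inner face 1.5 mm to -x of it. x points outward, the way to press (axes as the receiver's). It bows outward 1 mm for every 5 N of push, like a spring; the travel ends at 6 mm
- locating_tab: small upright steel tab on the chassis floor beside the rear panel, 34 mm (x) x 3 mm (y) x 36 mm tall, rigid; origin at the centre of its foot, on the chassis floor. The heat sink belongs on its +y side, touching: that face is 1.5 mm to +y of its origin
- mount (a point): where the heat sink's origin lies when it stands on the chassis floor just touching the tab and the unbowed rear panel: 128 mm to +x and 50 mm to -y of the receiver's origin, 14 mm above the bench. Axes as the receiver's; the heat sink's x, y, z must line up with them
- screwdriver: screwdriver with a blue handle lying behind the receiver; leave alone
- pliers: red-handled pliers, 170 mm long, 12 mm high, lying nearer the robot than the heat sink; leave alone
- solder_spool: solder spool, 60 mm across, 42 mm tall; leave alone
- flux_jar: amber flux jar, 44 mm across, 45 mm tall; leave alone
- cleaner_bottle: white bottle with blue cap, 56 mm across, 150 mm tall, left of the receiver; leave alone
- spare_board: loose green circuit board 120 x 85 mm left of the receiver; leave alone
- screw_tray: yellow screw tray 80 x 110 x 22 mm behind the receiver; leave alone

How it is judged:
On the way:
1. the heat sink stands at its place on the chassis floor, beside the tab, base plate against the rear panel, pressed with 5 to 15 N without a break for 2 seconds (y of heatsink in the frame of mount between -0.003 and 0.003 m and z of heatsink in the frame of mount below 0.004 m and x of heatsink_base in the frame of mount above 0.015 m and angle between the x axis of heatsink and the x axis of receiver, either way round below 0.06 rad and angle between heatsink's own z axis and vertical below 0.06 rad and contact force between heatsink and rear_panel between 5 and 15 N and contact force between the fingers and heatsink above 2 N and linear speed of heatsink below 0.02 m/s), for 2 s.
At the end, for the whole second after the job is handed in: The robot still holds the heat sink, pressing it on the rear panel with 5 to 15 N; upright and square to the panel (0.06 rad), base plate to the panel, foot within 4 mm of the chassis floor, side within 3 mm of just touching the tab, still (under 20 mm/s) (all of step 1); the arm keeps its last pose, push and grip.
It fails at once if the rear panel pushed with more than 25 N by the heat sink (contact force between heatsink and rear_panel above 25 N).
It fails at once if the rear panel pushed by the robot itself (contact force between the arm and rear_panel above 5 N).
It fails at once if the heat sink tipped over (angle between heatsink's own z axis and vertical above 0.6 rad).
It fails at once if a bystander moved by more than 20 mm (distance of any of screwdriver, pliers, solder_spool, flux_jar, cleaner_bottle, spare_board, screw_tray from where it was at the start of the episode above 0.02 m).
It also fails if it takes over 54 s, if anything falls off the work surface, if the arm or the gripper's body presses on something with over 40 N, if the wrist force passes 120 N, or if a joint passes its speed limit or range.

## Working session

There is one attempt and no reset: what is moved stays moved. The work goes in short steps, Python scripts to look and compute and a shell command to move; the robot and the scene stay as the last step left them, time stands still between calls to the robot, and variables do not carry over. Pictures are saved under pics/ and viewed, about 8 in all and at most 12, crops included, and the job is handed in when it is done.

```bash
ls; mkdir -p pics; python3 - <<'E'
from rig import manip, viewer, job
import cv2
s=manip.get_state();print(s)
for n in ("scene","side"):
    im=viewer.get_image(n);cv2.imwrite(f"pics/{n}0.png",im["frame"]);print(n,im["intrinsics"],im["D"],im["world_from_camera"])
    import numpy as np
    np.save(f"pics/{n}0.npy",im,allow_pickle=True)
E
```

```text
pics
{'clock': 0.0, 'qpos': array([ 1.10100303e+00,  2.76605785e-01,  1.50615323e+00, -1.75143496e-05,
        1.36072595e+00, -1.20986693e-01]), 'qd': array([-0.00109601, -0.00061719,  0.00029689,  0.00062381, -0.00016281,
       -0.00012468]), 'effort': array([-1.62523771e-03, -4.16770005e+01, -2.45802158e+01, -4.85433120e-04,
        1.11640131e-02, -1.13160340e-05]), 'position': array([0.19627534, 0.53988055, 0.23042557]), 'ee_rot': array([-2.67246548e-04,  1.73518639e-01,  9.84830131e-01, -9.07670547e-04]), 'contact_force': array([ 0.03671276, -0.50414934, -0.74848336]), 'moment': array([ 0.01888543, -0.02094115,  0.00108315]), 'width': 0.08545082015924751}
scene [[447.21255594   0.         255.89821914]
 [  0.         447.21255594 196.3429421 ]
 [  0.           0.           1.        ]] [0.04820375 0.         0.         0.         0.        ] [[-0.25846677 -0.66449666  0.70116982  1.45519533]
 [ 0.96594738 -0.16886928  0.19603272  0.29124498]
 [-0.01185704  0.7279611   0.6855159   0.96550468]
 [ 0.          0.          0.          1.        ]]
side [[484.08344053   0.         255.03168306]
 [  0.         484.08344053 191.90729468]
 [  0.           0.           1.        ]] [0.02706261 0.         0.         0.         0.        ] [[ 0.99252754  0.0934606  -0.07844868  0.4071072 ]
 [-0.12031621  0.64250885 -0.75677367 -1.37166546]
 [-0.02032455  0.76055736  0.64895255  1.24120235]
 [ 0.          0.          0.          1.        ]]
```

View pics/scene0.png

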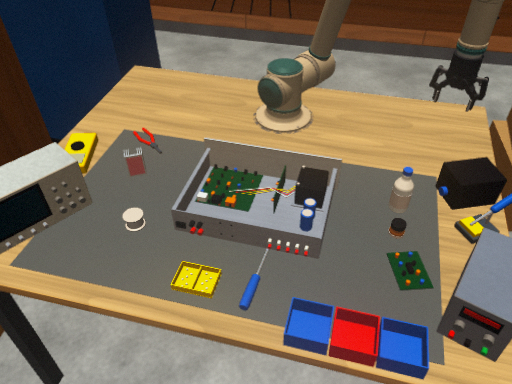

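View pics/side0.png

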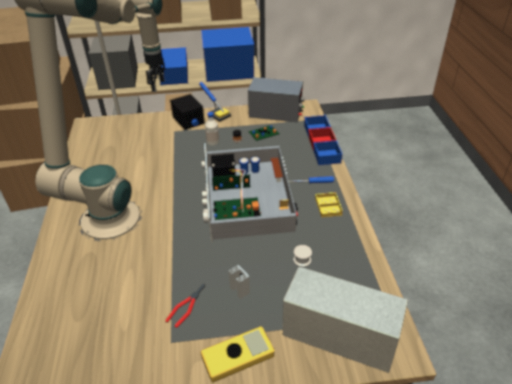

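Scene: the heat sink (pink base facing the camera, +x) is at about (134,160) and the receiver at (175–340,142–255). Side: the heat sink is at (239,275) and the receiver at (205–297,148–235). Next I'll enlarge both and get points.

```bash
cat > h.py <<'E'
import numpy as np, cv2
def cloud(im):
    """world points HxWx3 from range"""
    h,w=im["range_z"].shape
    uv=np.stack(np.meshgrid(np.arange(w),np.arange(h)),-1).reshape(-1,1,2).astype(np.float64)
    n=cv2.undistortPoints(uv,im["intrinsics"],np.array(im["D"])).reshape(h,w,2)
    z=im["range_z"].astype(float)
    P=np.stack([n[...,0]*z,-n[...,1]*z,-z,np.ones_like(z)],-1)
    T=im.get("world_from_camera")
    return (P@np.array(T).T)[...,:3]
def ray_plane(im,uv,zp,T=None):
    T=np.array(im["world_from_camera"]) if T is None else T
    n=cv2.undistortPoints(np.array(uv,float).reshape(-1,1,2),im["intrinsics"],np.array(im["D"])).reshape(-1,2)
    d=np.c_[n[:,0],-n[:,1],-np.ones(len(n))]@T[:3,:3].T; o=T[:3,3]
    return o+d*((zp-o[2])/d[:,2])[:,None]
E
python3 - <<'E'
import numpy as np,cv2
from h import *
for n,(r0,r1,c0,c1) in dict(scene=(130,260,100,345),side=(140,300,190,310)).items():
    im=np.load(f"pics/{n}0.npy",allow_pickle=True).item()
    P=cloud(im)
    np.save(f"pics/{n}P.npy",P)
    cr=im["frame"][r0:r1,c0:c1]; k=3 if n=="scene" else 3
    cv2.imwrite(f"pics/{n}c.png",cv2.resize(cr,None,fx=k,fy=k,interpolation=cv2.INTER_CUBIC))
    # heat sink points
    ok=(P[...,2]>0.02)&(P[...,1]<0)
    if n=="scene": m=ok[140:185,115:155]; Q=P[140:185,115:155][m]
    else: m=ok[255:300,220:260]; Q=P[255:300,220:260][m]
    print(n,len(Q),Q.min(0),Q.max(0))
    t=Q[Q[:,2]>0.08]; print("top",len(t),t.min(0) if len(t) else'',t.max(0) if len(t) else '',t.mean(0) if len(t) else '')
    rr=cv2.minAreaRect(t[:,:2].astype(np.float32)*1000);print(rr)
    print("table z",np.median(P[300,60:100,2]) , np.median(P[150,60:100,2]))
E
```

```text
scene 346 [ 0.42234635 -0.43245018  0.02011786] [ 0.48223441 -0.36502222  0.08947581]
top 71 [ 0.42603366 -0.42640262  0.08003706] [ 0.48223441 -0.36867796  0.08947581] [ 0.45831267 -0.3959654   0.08343246]
((454.0724182128906, -397.56732177734375), (45.44526672363281, 53.766441345214844), 26.413894653320312)
table z -0.00039438444746697776 0.03591943421268434
side 450 [ 0.4071072  -1.37166546  0.02052899] [ 0.480984   -0.36576187  1.24120235]
top 153 [ 0.4071072  -1.37166546  0.08005628] [ 0.480984   -0.36576187  1.24120235] [ 0.44996521 -0.4620948   0.16124091]
((444.3999328613281, -868.9617309570312), (1006.4120483398438, 59.52091979980469), 89.14195251464844)
table z -0.0007277295689223084 0.003732275002445329
```

View pics/scenec.png

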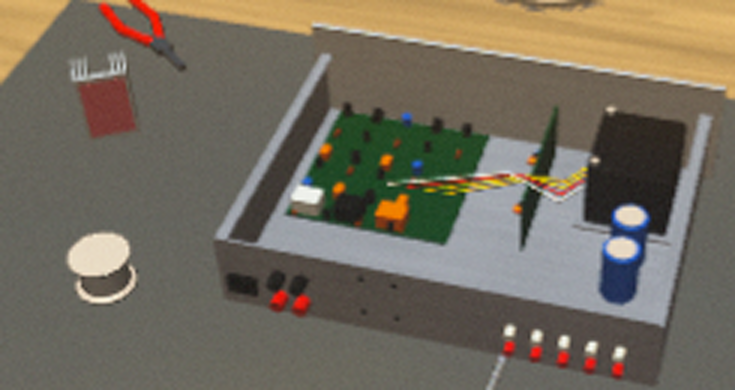

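View pics/sidec.png

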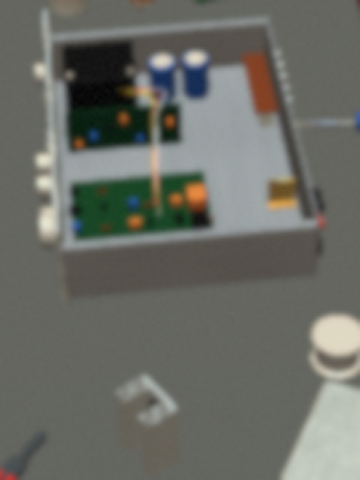

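Scene crop: pink base faces +x (px 128–145, 153–175). The rear panel's top runs from px (172,210) to (321,238), and the front panel's top from (204,139) to (342,161). The panel hides the tab from this view. In the side crop, the heat sink top is near px (230–249, 265–277).

```bash
python3 - <<'E'
import numpy as np,cv2
from h import *
im=np.load("pics/scene0.npy",allow_pickle=True).item()
A=ray_plane(im,[(172.3,210),(320.7,238.3)],.095);B=ray_plane(im,[(204,139.2),(341.7,160.8)],.126)
print(A,B)
for Q in(A,B):
    d=Q[1]-Q[0];print(np.hypot(*d[:2]),np.degrees(np.arctan2(-d[0],d[1])))
for n in("scene","side"):
    im=np.load(f"pics/{n}0.npy",allow_pickle=True).item();P=np.load(f"pics/{n}P.npy")
    z=im["range_z"]>0
    # pink / heat sink face
    f=cv2.cvtColor(im["frame"],cv2.COLOR_BGR2HSV)
    box=np.zeros(z.shape,bool); box[(slice(140,185),slice(115,155)) if n=="scene" else (slice(255,300),slice(220,260))]=1
    if n=="scene":
        m=box&z&(P[...,2]>.015)&(P[...,2]<.075)&((f[...,0]<12)|(f[...,0]>170))&(f[...,1]>70)
        Q=P[m];c=np.median(Q,0);k=np.linalg.norm(Q-c,axis=1)<.06;Q=Q[k]
        a=np.polyfit(Q[:,1],Q[:,0],1);print("pink",len(Q),Q.mean(0),"normal yaw",-np.degrees(np.arctan(a[0])),Q.min(0),Q.max(0))
    m=box&z&(P[...,2]>.078)&(P[...,2]<.095);Q=P[m]
    print(n,"top",len(Q),np.percentile(Q,[2,50,98],axis=0).round(4).tolist(),cv2.minAreaRect((Q[:,:2]*1000).astype(np.float32)))
# rear panel points outer from scene
P=np.load("pics/scenep.npy") if 0 else np.load("pics/scenePP.npy") if 0 else np.load("pics/sceneP.npy")
im=np.load("pics/scene0.npy",allow_pickle=True).item()
Q=P[195:260,170:325].reshape(-1,3);d=(A[1]-A[0])[:2];d/=np.hypot(*d);nrm=np.array([d[1],-d[0]])
s=(Q[:,:2]-A[0,:2])@nrm;t=(Q[:,:2]-A[0,:2])@d
k=(abs(s)<.01)&(Q[:,2]>.03)&(Q[:,2]<.09)&(t>.02)&(t<.39);a=np.polyfit(t[k],s[k],1);print("panel outer offs",k.sum(),a)
E
```

```text
[[ 0.67453755 -0.16670156  0.095     ]
 [ 0.6758575   0.24463883  0.095     ]] [[ 0.38177707 -0.17662057  0.126     ]
 [ 0.38476556  0.25862243  0.126     ]]
0.41134251125255744 -0.183855649716577
0.43525326082860943 -0.3934013510297715
pink 235 [ 0.46622463 -0.39056863  0.04571948] normal yaw 30.200589494318983 [ 0.45045861 -0.4123666   0.01503833] [ 0.48038818 -0.36769696  0.07492222]
scene top 81 [[0.4257, -0.4244, 0.0782], [0.4603, -0.3941, 0.0833], [0.4801, -0.3705, 0.0869]] ((452.93853759765625, -398.0225830078125), (46.863975524902344, 54.50682830810547), 29.94709014892578)
side top 154 [[0.4244, -0.4305, 0.0788], [0.4535, -0.3948, 0.0856], [0.4786, -0.3694, 0.0919]] ((451.7942810058594, -398.2825927734375), (40.3220329284668, 61.0629768371582), 31.747217178344727)
panel outer offs 1905 [ 0.0041696  -0.00178809]
```

```bash
cat >> h.py <<'E'
from scipy.spatial.transform import Rotation as R
from rig import manip, viewer
def tool():
    s=manip.get_state();q=s["ee_rot"];return s,R.from_quat([q[1],q[2],q[3],q[0]]),np.array(s["position"])
def delta(p,yaw):
    """row (m, deg) to TCP world p, tool down, tool y at world yaw deg"""
    s,r,o=tool();y=np.array([np.cos(np.radians(yaw)),np.sin(np.radians(yaw)),0]);z=np.array([0,0,-1.])
    T=R.from_matrix(np.c_[np.cross(y,z),y,z])
    return r.inv().apply(np.array(p)-o).round(4),np.degrees((r.inv()*T).as_rotvec()).round(2)
def wrist():
    s,r,o=tool();im=viewer.get_image("wrist");T=np.eye(4);T[:3,:3]=r.as_matrix();T[:3,3]=o
    im["world_from_camera"]=T@np.array(im["mount"]);return im
E
python3 - <<'E'
from h import *
im=wrist();print(im["mount"],im["intrinsics"],im["D"])
print(delta([.60,-.01,.30],-90))
E
```

```text
[[-6.97744497e-04  9.64410269e-01  2.64409429e-01  6.66045124e-02]
 [ 9.99999355e-01  4.35872465e-04  1.04907063e-03 -8.78772728e-05]
 [ 8.96485694e-04  2.64409991e-01 -9.64409951e-01 -1.41464244e-01]
 [ 0.00000000e+00  0.00000000e+00  0.00000000e+00  1.00000000e+00]] [[291.34691927   0.         252.91644278]
 [  0.         291.34691927 187.15456209]
 [  0.           0.           1.        ]] [-0.00492223  0.          0.          0.          0.        ]
(array([-0.5673, -0.379 , -0.0689]), array([-3.0000e-02,  1.1000e-01,  1.6001e+02]))
```

```bash
python3 -m crank '[[-0.08,-0.055,-0.019,0,0,20],[-0.16,-0.11,-0.019,0,0,30],[-0.22,-0.15,-0.019,0,0,40],[-0.28,-0.19,-0.019,0,0,50],[-0.33,-0.22,-0.019,0,0,60],[-0.38,-0.25,-0.019,0,0,70],[-0.42,-0.28,-0.019,0,0,80],[-0.46,-0.31,-0.019,0,0,90],[-0.5,-0.335,-0.019,0,0,101],[-0.53,-0.355,-0.019,0,0,111],[-0.55,-0.367,-0.019,0,0,122],[-0.567,-0.379,-0.019,0,0,132],[-0.567,-0.379,-0.019,0,0,143],[-0.567,-0.379,-0.019,0,0,153],[-0.567,-0.379,-0.019,0,0,160],[-0.567,-0.379,-0.019,0,0,160],[-0.567,-0.379,-0.019,0,0,160]]' 1 && python3 - <<'E'
from h import *
im=wrist();cv2.imwrite("pics/w1.png",im["frame"]);np.save("pics/w1.npy",im,allow_pickle=True)
print(tool()[0]["contact_force"],delta([.452,-.398,.25],-60))
E
```

```text
clock: 2.28
position: [0.5996, -0.0099, 0.2499]
ee_rot: [0.001, 1.0, 0.001, -0.0]
contact_force: [-0.2, -0.8, 0.4]
width: 0.0855
[-0.24992661 -0.55251396 -0.33128473] (array([-0.1484,  0.3878,  0.0005]), array([  0.05,   0.07, -29.88]))
```

View pics/w1.png

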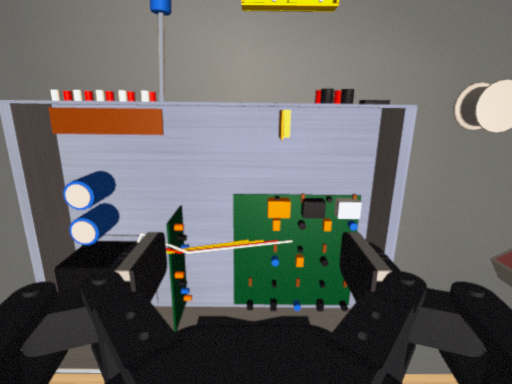

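Wrist picture: the yellow tab is at (280–291, 110–138), the rear panel's top edge is at row ~104, and the side walls' tops are at cols ~15 and ~400.

```bash
python3 - <<'E'
from h import *
im=np.load("pics/w1.npy",allow_pickle=True).item();P=cloud(im);z=im["range_z"]>0
f=cv2.cvtColor(im["frame"],cv2.COLOR_BGR2HSV)
m=z&(f[...,0]>18)&(f[...,0]<35)&(f[...,1]>120);m[:90]=0;m[150:]=0;m[:,:270]=0;m[:,300:]=0
Q=P[m];print("tab",len(Q),np.percentile(Q,[2,50,98],axis=0).round(4).tolist())
top=Q[(Q[:,2]>.045)];print("tab top",len(top),np.percentile(top,[3,50,97],axis=0).round(4).tolist())
fc=Q[(Q[:,2]<.043)&(Q[:,2]>.02)];print("tab face",len(fc),np.percentile(fc,[10,50,90],axis=0).round(4).tolist(),np.polyfit(fc[:,0],fc[:,1],1))
rows,cols=np.where(m);print(rows.min(),rows.max())
for r in(112,120,128,135):
    c=cols[rows==r];print(r,c.min(),c.max(),[tuple(x.round(4)) for x in P[r,c.min()-2:c.max()+3,1:]])
# rear panel top: points with z .088-.098
k=z&(P[...,2]>.090)&(P[...,2]<.100)&(P[...,0]>.64)&(P[...,0]<.70)
Q=P[k];print("panel top",len(Q),np.percentile(Q,[2,50,98],axis=0).round(4).tolist(),np.polyfit(Q[:,1],Q[:,0],1))
k=z&(P[...,2]>.03)&(P[...,2]<.085)&(P[...,0]>.64)&(P[...,0]<.69)&(P[...,1]<.1)
Q=P[k];print("panel face?",len(Q),np.median(Q,0) if len(Q) else '')
fl=P[150:180,200:230].reshape(-1,3);print("floor",np.median(fl,0))
for s in(1,-1):
    k=z&(P[...,2]>.084)&(P[...,2]<.096)&(P[...,0]>.42)&(P[...,0]<.64)&(s*(P[...,1]-.04)>.19)&(s*(P[...,1]-.04)<.23)
    Q=P[k];print("wall",s,len(Q),np.percentile(Q,[5,50,95],axis=0).round(4).tolist(),np.polyfit(Q[:,0],Q[:,1],1))
# panel edges by brightness profile
g=cv2.cvtColor(im["frame"],cv2.COLOR_BGR2GRAY)
for c in(200,240,270,340): print(c,g[96:114,c])
E
```

```text
tab 257 [[0.6309, -0.0562, 0.0131], [0.6471, -0.0503, 0.0152], [0.663, -0.0422, 0.0498]]
tab top 80 [[0.6316, -0.0451, 0.0466], [0.6483, -0.0436, 0.0487], [0.6622, -0.0421, 0.0502]]
tab face 6 [[0.6445, -0.0424, 0.0388], [0.6479, -0.0423, 0.0412], [0.6547, -0.0422, 0.0426]] [-0.0073456  -0.03754264]
110 139
112 281 289 [(np.float64(-0.0424), np.float64(0.0237)), (np.float64(-0.0424), np.float64(0.0368)), (np.float64(-0.0424), np.float64(0.0487)), (np.float64(-0.0435), np.float64(0.049)), (np.float64(-0.0447), np.float64(0.0489)), (np.float64(-0.0493), np.float64(0.0157)), (np.float64(-0.0506), np.float64(0.0156)), (np.float64(-0.052), np.float64(0.0142)), (np.float64(-0.0532), np.float64(0.0142)), (np.float64(-0.0543), np.float64(0.016)), (np.float64(-0.0558), np.float64(0.0133)), (np.float64(-0.0571), np.float64(0.0132)), (np.float64(-0.0584), np.float64(0.0131))]
120 281 289 [(np.float64(-0.0422), np.float64(0.0276)), (np.float64(-0.0424), np.float64(0.0393)), (np.float64(-0.0426), np.float64(0.0492)), (np.float64(-0.0438), np.float64(0.049)), (np.float64(-0.0449), np.float64(0.049
[... 1587 characters left out ...]
39], [0.6731, 0.2339, 0.0955]] [0.01127148 0.66890097]
panel face? 2784 [ 0.66748073 -0.27337854  0.04158149]
floor [0.59375268 0.03991834 0.01310065]
wall 1 1778 [[0.4784, 0.2343, 0.0874], [0.5632, 0.2398, 0.0888], [0.6334, 0.2459, 0.0899]] [-0.00894816  0.24485284]
wall -1 1433 [[0.5075, -0.1731, 0.0879], [0.5758, -0.1674, 0.0891], [0.6341, -0.1619, 0.0903]] [-0.00724805 -0.16328112]
200 [140 141 141 143 140 146 162 173 166 155 166 168 176 174 170 170 173 171]
240 [148 146 144 146 147 144 148 171 170 162 153 170 172 172 170 171 173 174]
270 [147 142 143 145 146 143 155 162 169 153 135 161 169 169 170 168 173 173]
340 [ 68  71  71  65  62  54  61 103 149 169 164 148 169 169 172 173 171 171]
```

```bash
python3 -m crank '[[-0.02,0.055,0,0,0,-5],[-0.04,0.11,0,0,0,-10],[-0.06,0.165,0,0,0,-15],[-0.08,0.22,0,0,0,-20],[-0.1,0.275,0,0,0,-25],[-0.12,0.33,0,0,0,-30],[-0.14,0.365,0,0,0,-30],[-0.148,0.388,0,0,0,-30],[-0.148,0.388,0,0,0,-30],[-0.148,0.388,0,0,0,-30]]' 1 && python3 - <<'E'
from h import *
im=wrist();cv2.imwrite("pics/w2.png",im["frame"]);np.save("pics/w2.npy",im,allow_pickle=True)
P=cloud(im);k=(im["range_z"]>0)&(P[...,2]>.079)&(P[...,2]<.095);k[:, :120]=0;k[:,400:]=0;k[260:]=0
Q=P[k];print(len(Q),np.percentile(Q,[2,50,98],axis=0).round(4).tolist(),cv2.minAreaRect((Q[:,:2]*1000).astype(np.float32)))
rc=np.argwhere(k);print(rc.min(0),rc.max(0))
E
```

```text
clock: 3.58
position: [0.4532, -0.3969, 0.2505]
ee_rot: [-0.0, 0.965, 0.26, -0.0]
contact_force: [0.7, 0.3, -0.4]
width: 0.0853
763 [[0.4211, -0.4599, 0.0802], [0.4524, -0.3931, 0.084], [0.5802, -0.3693, 0.0854]] ((511.4787292480469, -438.38433837890625), (59.20577621459961, 216.59022521972656), 59.00715255737305)
[ 65 226] [194 399]
```

View pics/w2.png

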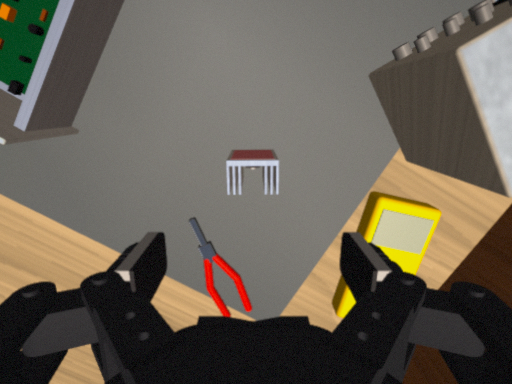

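Wrist picture: the heat sink's top is at cols 227–280, rows 157–195, square to the jaws. The pliers are at (190–250, 218–318), on the near side (tool −x) and clear of the finger lines.

```bash
python3 - <<'E'
from h import *
im=np.load("pics/w2.npy",allow_pickle=True).item()
P=cloud(im);k=(im["range_z"]>0)&(P[...,2]>.080)&(P[...,2]<.095);m=np.zeros_like(k);m[145:205,215:292]=1;k&=m
Q=P[k];print(cv2.minAreaRect((Q[:,:2]*1000).astype(np.float32)),Q[:,2].max())
rc=np.argwhere(k);print(rc.min(0),rc.max(0))
cn=ray_plane(im,[(227,157),(280,157),(279.5,195),(226.5,195)],.085);print(cn.round(4).tolist(),cn.mean(0))
l=ray_plane(im,[(227,157),(280,157)],.085);d=l[0]-l[1];print("yaw y",np.degrees(np.arctan2(d[1],d[0])))
pl=P[210:320,185:260].reshape(-1,3);h=pl[(pl[:,2]>.005)&(pl[:,2]<.02)];print("pliers",len(h),h.max(0),h.min(0),np.median(h,0))
E
```

```text
((446.61993408203125, -399.5981140136719), (38.22089767456055, 55.418853759765625), 30.695499420166016) 0.08594368972770516
[160 226] [194 277]
[[0.4531, -0.3655, 0.085], [0.4813, -0.4142, 0.085], [0.4451, -0.4358, 0.085], [0.4158, -0.3853, 0.085]] [ 0.44881947 -0.40020703  0.085     ]
yaw y 120.15722234043496
pliers 1431 [ 0.33805461 -0.3616071   0.0135156 ] [ 0.21785538 -0.51245964  0.00500312] [ 0.2848797  -0.43552021  0.00993457]
```

```bash
python3 - <<'E'
from h import *
print(delta([.4477,-.400,.044],-59.6))
E
```

```text
(array([-6.300e-03,  1.000e-04,  2.066e-01]), array([-0.  ,  0.03, -0.17]))
```

```bash
python3 -m crank '[[-0.0065,0,0.04,0,0,0],[-0.0065,0,0.09,0,0,0],[-0.0065,0,0.13,0,0,0],[-0.0065,0,0.16,0,0,0],[-0.0065,0,0.18,0,0,0],[-0.0065,0,0.195,0,0,0],[-0.0065,0,0.2065,0,0,0],[-0.0065,0,0.2065,0,0,0],[-0.0065,0,0.2065,0,0,0]]' 1 && python3 -m crank '[[0,0,0,0,0,0],[0,0,0,0,0,0],[0,0,0,0,0,0],[0,0,0,0,0,0],[0,0,0,0,0,0],[0,0,0,0,0,0],[0,0,0,0,0,0],[0,0,0,0,0,0]]' 0.3 70
```

```text
clock: 4.75
position: [0.448, -0.4004, 0.0448]
ee_rot: [0.001, 0.965, 0.261, 0.0]
contact_force: [-0.2, 0.2, -0.0]
width: 0.0853
clock: 5.75
position: [0.4484, -0.4008, 0.0458]
ee_rot: [0.001, 0.965, 0.261, 0.0]
contact_force: [0.6, 1.4, 5.8]
width: 0.0553
```

```bash
python3 -m crank '[[0,0,-0.005,0,0,0],[0,0,-0.02,0,0,0],[0,0,-0.05,0,0,0],[0,0,-0.09,0,0,0],[0,0,-0.13,0,0,0],[0,0,-0.155,0,0,0],[0,0,-0.165,0,0,0],[0,0,-0.165,0,0,0],[0,0,-0.165,0,0,0],[0,0,-0.165,0,0,0]]' 0 70 && python3 - <<'E'
from h import *
print(delta([.630,-.002,.21],-90.4))
im=wrist();cv2.imwrite("pics/w3.png",im["frame"]);np.save("pics/w3.npy",im,allow_pickle=True)
P=cloud(im);o=tool()[2];
L=(P-o)@tool()[1].as_matrix() # tool coords
k=(im["range_z"]>0)&(abs(L[...,1])<.026)&(L[...,2]<.0)&(abs(L[...,0])<.05);k[:145]=0
Q=L[k];print(len(Q),np.percentile(Q,[1,50,99],axis=0).round(4).tolist())
E
```

```text
clock: 7.0
position: [0.4476, -0.3999, 0.2094]
ee_rot: [0.0, 0.965, 0.261, -0.0]
contact_force: [-0.2, 1.1, -3.3]
width: 0.0554
(array([ 0.3579, -0.252 , -0.0008]), array([1.000e-02, 2.000e-02, 3.062e+01]))
27105 [[-0.0171, -0.0257, -0.1003], [0.0168, 0.0, -0.079], [0.0205, 0.0257, -0.0037]]
```

View pics/w3.png

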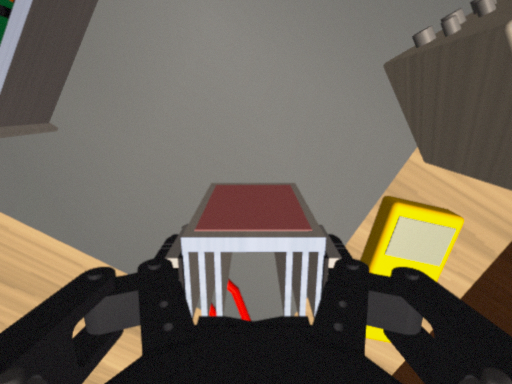

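The heat sink is held squarely in the jaws; its top edge is at row ~238 and the pink face is at rows 183–230. I'll check its tilt and offset in the tool frame.

```bash
python3 - <<'E'
from h import *
im=np.load("pics/w3.npy",allow_pickle=True).item()
P=cloud(im);s,r,o=tool();L=(P-o)@r.as_matrix()
f=cv2.cvtColor(im["frame"],cv2.COLOR_BGR2HSV)
m=((f[...,0]<12)|(f[...,0]>170))&(f[...,1]>80)&(im["range_z"]>0);m[:180]=0;m[232:]=0;m[:,:195]=0;m[:,310:]=0
Q=L[m];A=np.c_[Q[:,1:],np.ones(len(Q))];c,*_=np.linalg.lstsq(A,Q[:,0],rcond=None)
print(len(Q),"x=a y+b z+c",c,"deg",np.degrees(c[:2]),"z range",Q[:,2].min(),Q[:,2].max(),np.median(Q,0), "y",np.percentile(Q[:,1],[1,99]))
fl=L[236:244,200:310].reshape(-1,3);print("top edge",np.median(fl,0),np.percentile(fl[:,0],[2,98]))
E
```

```text
4431 x=a y+b z+c [-0.0004858  -0.0024634   0.01872632] deg [-0.02783443 -0.14114269] z range -0.03284735566969523 0.04153890720158589 [ 0.01873239  0.00022788 -0.00751784] y [-0.02352314  0.02376952]
top edge [ 0.01767935  0.00062294 -0.03784272] [0.01593167 0.01892633]
```

```bash
python3 - <<'E'
from h import *
print(delta([.638,-.008,.21],-90.4))
E
```

```text
(array([ 0.3618, -0.243 , -0.0007]), array([3.000e-02, 1.000e-02, 3.063e+01]))
```

```bash
python3 -m crank '[[0.015,-0.01,0,0,0,2],[0.045,-0.03,0,0,0,5],[0.085,-0.057,0,0,0,9],[0.125,-0.084,0,0,0,13],[0.165,-0.111,0,0,0,17],[0.205,-0.138,0,0,0,21],[0.245,-0.165,0,0,0,25],[0.285,-0.192,0,0,0,28],[0.32,-0.215,0,0,0,30],[0.345,-0.232,0,0,0,30.6],[0.358,-0.24,0,0,0,30.6],[0.362,-0.243,0,0,0,30.6],[0.362,-0.243,0,0,0,30.6],[0.362,-0.243,0,0,0,30.6]]' && python3 - <<'E'
from h import *
print(delta([.638,-.008,.065],-90.4),tool()[0]["contact_force"])
im=wrist();P=cloud(im);L=(P-tool()[2])@tool()[1].as_matrix()
f=cv2.cvtColor(im["frame"],cv2.COLOR_BGR2HSV)
cv2.imwrite("pics/w4.png",im["frame"])
k=(im["range_z"]>0)&(P[...,2]>.088)&(P[...,2]<.1)&(P[...,0]>.655)&(P[...,0]<.685)&(abs(P[...,1]+.014)<.1)
Q=P[k];print("panel top",len(Q),np.percentile(Q,[2,50,98],axis=0).round(4).tolist(),np.polyfit(Q[:,1],Q[:,0],1))
E
```

```text
clock: 8.8
position: [0.6378, -0.009, 0.2093]
ee_rot: [0.001, 1.0, -0.004, -0.0]
contact_force: [-0.4, 0.1, -2.5]
width: 0.0554
(array([ 0.0002, -0.0012,  0.1443]), array([ 0.07,  0.02, -0.04])) [-0.37781604  0.05447651 -2.4580092 ]
panel top 898 [[0.6677, -0.1098, 0.0913], [0.6697, -0.0134, 0.0937], [0.6717, 0.0819, 0.0953]] [0.00886222 0.6697611 ]
```

View pics/w4.png

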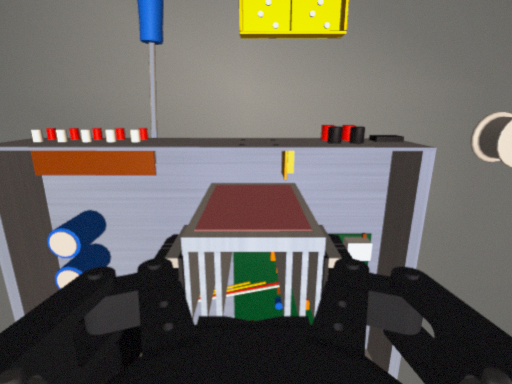

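```bash
python3 -m crank '[[0,-0.001,0.015,0,0,0],[0,-0.001,0.045,0,0,0],[0,-0.001,0.08,0,0,0],[0,-0.001,0.108,0,0,0],[0,-0.001,0.126,0,0,0],[0,-0.001,0.138,0,0,0],[0,-0.001,0.143,0,0,0],[0,-0.001,0.143,0,0,0],[0,-0.001,0.143,0,0,0]]' && python3 -m crank '[[0,0,0.002,0,0,0],[0,0,0.003,0,0,0],[0,0,0.004,0,0,0],[0,0,0.005,0,0,0],[0,0,0.005,0,0,0]]'
```

```text
clock: 9.98
position: [0.6385, -0.0082, 0.0673]
ee_rot: [0.001, 1.0, -0.004, 0.001]
contact_force: [0.3, 0.3, -2.1]
width: 0.055
clock: 10.6
position: [0.6384, -0.0082, 0.0621]
ee_rot: [0.001, 1.0, -0.004, 0.001]
contact_force: [0.0, 0.7, -2.3]
width: 0.0549
```

```bash
python3 -m crank '[[0,0,0.001,0,0,0],[0,0,0.0015,0,0,0],[0,0,0.0015,0,0,0]]'; python3 -m crank '[[0,0,0.0005,0,0,0],[0,0,0.001,0,0,0],[0,0,0.001,0,0,0]]'; python3 - <<'E'
from h import *
s,r,o=tool();print(o,s["contact_force"],s["moment"])
E
```

```text
clock: 10.98
position: [0.6383, -0.0082, 0.0605]
ee_rot: [0.001, 1.0, -0.004, 0.001]
contact_force: [-0.3, -0.2, -2.3]
width: 0.0551
clock: 11.35
position: [0.6384, -0.0082, 0.0598]
ee_rot: [0.001, 1.0, -0.004, 0.001]
contact_force: [-0.3, 0.1, -1.1]
width: 0.0554
[ 0.63841263 -0.00817266  0.05982433] [-0.25678746  0.12838236 -1.10765468] [-0.03074839  0.11599564  0.00655367]
```

```bash
python3 -m crank '[[0,0.0005,-0.0007,0,0,0],[0,0.002,-0.0007,0,0,0],[0,0.0035,-0.0007,0,0,0],[0,0.004,-0.0007,0,0,0],[0,0.004,-0.0007,0,0,0]]'; for i in 1; do python3 -m crank '[[0,0.0005,0,0,0,0],[0,0.001,0,0,0,0],[0,0.001,0,0,0,0]]';done; python3 -m crank '[[0,0.0005,0,0,0,0],[0,0.0007,0,0,0,0],[0,0.0007,0,0,0,0]]'
```

```text
clock: 11.98
position: [0.6383, -0.0123, 0.0604]
ee_rot: [0.001, 1.0, -0.004, 0.001]
contact_force: [-1.0, 0.5, -2.8]
width: 0.0547
clock: 12.35
position: [0.6384, -0.0133, 0.0604]
ee_rot: [0.001, 1.0, -0.004, 0.001]
contact_force: [-0.7, 0.8, -2.0]
width: 0.0553
clock: 12.72
position: [0.6383, -0.014, 0.0605]
ee_rot: [0.001, 1.0, -0.004, 0.001]
contact_force: [-0.7, -1.0, -3.1]
width: 0.055
```

```bash
python3 -m crank '[[0,0.0005,0,0,0,0],[0,0.0007,0,0,0,0],[0,0.0007,0,0,0,0]]';  python3 -m crank '[[0,0.0005,0,0,0,0],[0,0.0007,0,0,0,0],[0,0.0007,0,0,0,0]]'
```

```text
clock: 13.1
position: [0.6383, -0.0143, 0.0605]
ee_rot: [0.0, 1.0, -0.004, 0.001]
contact_force: [0.4, 2.4, -2.3]
width: 0.0552
clock: 13.48
position: [0.6384, -0.0143, 0.0605]
ee_rot: [-0.0, 1.0, -0.004, 0.001]
contact_force: [-0.9, 4.9, -2.4]
width: 0.0553
```

```bash
python3 -m crank '[[0,0.0005,0,0,0,0],[0,0.0007,0,0,0,0],[0,0.0007,0,0,0,0]]'; python3 - <<'E'
from h import *
s,r,o=tool();print(o,s["contact_force"],s["moment"])
E
```

```text
clock: 13.85
position: [0.6384, -0.0143, 0.0606]
ee_rot: [-0.001, 1.0, -0.004, 0.001]
contact_force: [0.5, 4.8, -2.1]
width: 0.0554
[ 0.63836035 -0.01431476  0.06055528] [ 0.51541991  4.78672473 -2.12508546] [ 0.99790469 -0.08377163  0.03828574]
```

```bash
python3 -m crank '[[0.001,-0.0005,0.0005,0,0,0],[0.003,-0.0005,0.0005,0,0,0],[0.005,-0.0005,0.0005,0,0,0],[0.007,-0.0005,0.0005,0,0,0],[0.008,-0.0005,0.0005,0,0,0],[0.008,-0.0005,0.0005,0,0,0]]'; python3 -m crank '[[0.0005,0,0,0,0,0],[0.001,0,0,0,0,0],[0.001,0,0,0,0,0]]';python3 -m crank '[[0.0005,0,0,0,0,0],[0.001,0,0,0,0,0],[0.001,0,0,0,0,0]]'
```

```text
clock: 14.6
position: [0.647, -0.0143, 0.0601]
ee_rot: [-0.001, 1.0, -0.004, 0.001]
contact_force: [0.2, 0.7, -2.7]
width: 0.0552
clock: 14.98
position: [0.6481, -0.0143, 0.0601]
ee_rot: [-0.001, 1.0, -0.004, 0.001]
contact_force: [0.2, 0.4, -2.6]
width: 0.0553
clock: 15.35
position: [0.6492, -0.0143, 0.0601]
ee_rot: [-0.001, 1.0, -0.004, 0.001]
contact_force: [-0.8, 1.0, -2.8]
width: 0.0555
```

```bash
python3 -m crank '[[0.0005,0,0,0,0,0],[0.001,0,0,0,0,0],[0.001,0,0,0,0,0]]'; python3 -m crank '[[0.0003,0,0,0,0,0],[0.0005,0,0,0,0,0],[0.0005,0,0,0,0,0]]'
```

```text
clock: 15.72
position: [0.6496, -0.0144, 0.06]
ee_rot: [-0.001, 1.0, -0.004, 0.001]
contact_force: [-2.8, 0.6, -2.1]
width: 0.0552
clock: 16.1
position: [0.6498, -0.0143, 0.06]
ee_rot: [-0.001, 1.0, -0.004, 0.0]
contact_force: [-3.2, 0.2, -1.9]
width: 0.0553
```

```bash
python3 -m crank '[[0.0005,0,0,0,0,0],[0.001,0,0,0,0,0],[0.0012,0,0,0,0,0],[0.0012,0,0,0,0,0]]'; python3 -m crank '[[0.0004,0,0,0,0,0],[0.0008,0,0,0,0,0],[0.0008,0,0,0,0,0],[0.0008,0,0,0,0,0]]'; python3 - <<'E'
from h import *
s,r,o=tool();print(o,s["contact_force"],s["moment"],r.as_euler("xyz",degrees=True))
E
```

```text
clock: 16.6
position: [0.6503, -0.0143, 0.0599]
ee_rot: [-0.001, 1.0, -0.004, -0.0]
contact_force: [-4.6, 0.0, 0.1]
width: 0.0553
clock: 17.1
position: [0.6503, -0.0144, 0.0599]
ee_rot: [-0.001, 1.0, -0.004, -0.001]
contact_force: [-6.7, 0.7, 0.2]
width: 0.0552
[ 0.650313   -0.01436991  0.0598913 ] [-6.65245377  0.73047183  0.21785586] [ 0.10967119  0.71921879 -0.18132099] [-1.79936081e+02  1.17597872e-01 -4.86585347e-01]
```

```bash
python3 -m crank '[[0.0006,0,0,0,0,0],[0.0012,0,0,0,0,0],[0.0016,0,0,0,0,0],[0.0016,0,0,0,0,0],[0.0016,0,0,0,0,0]]'; python3 - <<'E'
from h import *
s,r,o=tool();print(o,s["contact_force"],s["moment"],r.as_euler("xyz",degrees=True))
E
```

```text
clock: 17.73
position: [0.6504, -0.0143, 0.0599]
ee_rot: [-0.001, 1.0, -0.004, -0.003]
contact_force: [-7.4, 0.4, 2.1]
width: 0.0551
[ 0.65044228 -0.01431626  0.05989226] [-7.37889637  0.37862293  2.12262661] [ 0.04024304  0.99477071 -0.13419885] [-179.93417935    0.29028363   -0.47894685]
```

```bash
python3 -m crank '[[0.0007,0,-0.0005,0,0.2,0],[0.0014,0,-0.0008,0,0.5,0],[0.0016,0,-0.0008,0,0.6,0],[0.0016,0,-0.0008,0,0.6,0],[0.0016,0,-0.0008,0,0.6,0]]'; python3 - <<'E'
from h import *
s,r,o=tool();print(o,s["contact_force"],s["moment"],r.as_matrix()[:,2])
E
```

```text
clock: 18.35
position: [0.6505, -0.0143, 0.0599]
ee_rot: [-0.001, 1.0, -0.004, 0.001]
contact_force: [-5.8, 0.0, -2.1]
width: 0.0553
[ 0.6504577  -0.01432269  0.05986296] [-5.77846639  0.02065295 -2.06165146] [ 0.07597663  0.96519383 -0.14032904] [ 0.00170181  0.00123241 -0.99999779]
```

```bash
python3 -m crank '[[0.001,0,-0.0003,0,0.1,0],[0.0018,0,-0.0003,0,0.2,0],[0.0024,0,-0.0003,0,0.3,0],[0.0024,0,-0.0003,0,0.3,0],[0.0024,0,-0.0003,0,0.3,0]]'; python3 - <<'E'
from h import *
s,r,o=tool();print(o,s["contact_force"],s["moment"],r.as_matrix()[:,2])
E
```

```text
clock: 18.98
position: [0.6506, -0.0144, 0.0599]
ee_rot: [-0.001, 1.0, -0.004, 0.001]
contact_force: [-7.2, 0.9, 1.0]
width: 0.0553
[ 0.65058324 -0.01435184  0.05987288] [-7.19984181  0.92355778  0.96256272] [ 0.00741924  1.39490207 -0.16132272] [ 0.00211702  0.00122754 -0.99999701]
```

```bash
python3 -m crank '[[0.001,0,-0.0006,0,0.1,0],[0.002,0,-0.0006,0,0.1,0],[0.003,0,-0.0006,0,0.2,0],[0.0032,0,-0.0006,0,0.2,0],[0.0032,0,-0.0006,0,0.2,0],[0.0032,0,-0.0006,0,0.2,0]]'; python3 - <<'E'
from h import *
s,r,o=tool();print(o,s["contact_force"],s["moment"],r.as_matrix()[:,2])
E
```

```text
clock: 19.73
position: [0.6509, -0.0144, 0.0599]
ee_rot: [-0.001, 1.0, -0.004, -0.0]
contact_force: [-9.3, 0.3, 0.7]
width: 0.0554
[ 0.65093502 -0.01436227  0.05986409] [-9.29675489  0.30036395  0.72351997] [ 0.01130409  1.36238872 -0.18107734] [-4.87778788e-04  1.33579027e-03 -9.99998989e-01]
```

```bash
python3 -m crank '[[0.0034,0,-0.0004,0,0.2,0],[0.0034,0,-0.0004,0,0.2,0],[0.0034,0,-0.0004,0,0.2,0],[0.0034,0,-0.0004,0,0.2,0],[0.0034,0,-0.0004,0,0.2,0],[0.0034,0,-0.0004,0,0.2,0],[0.0034,0,-0.0004,0,0.2,0],[0.0034,0,-0.0004,0,0.2,0],[0.0034,0,-0.0004,0,0.2,0],[0.0034,0,-0.0004,0,0.2,0]]'; python3 - <<'E'
from h import *
s,r,o=tool();print(o,s["contact_force"],s["moment"],r.as_matrix()[:,2])
im=wrist();cv2.imwrite("pics/w5.png",im["frame"]);np.save("pics/w5.npy",im,allow_pickle=True)
P=cloud(im);L=(P-o)@r.as_matrix()
k=(im["range_z"]>0)&(P[...,2]>.0955)&(P[...,2]<.104)&(abs(L[...,1])<.032)&(abs(L[...,0])<.03);k[:150]=0;k[330:]=0
Q=P[k];print(len(Q),np.percentile(Q,[1,50,99],axis=0).round(4).tolist())
S=[manip.get_state()["contact_force"] for _ in range(1)];print(S)
E
```

```text
clock: 20.98
position: [0.6512, -0.0143, 0.0599]
ee_rot: [-0.001, 1.0, -0.004, -0.002]
contact_force: [-9.6, -0.1, 1.9]
width: 0.0554
[ 0.65121052 -0.01434074  0.05990262] [-9.62366288 -0.08236589  1.88542136] [ 0.05308743  1.40816097 -0.15956199] [-0.00347119  0.00138265 -0.99999302]
5607 [[0.6345, -0.0449, 0.0957], [0.6615, -0.0144, 0.098], [0.6704, 0.0158, 0.1015]]
[array([-10.29822187,   0.26241911,   1.28912608])]
```

View pics/w5.png

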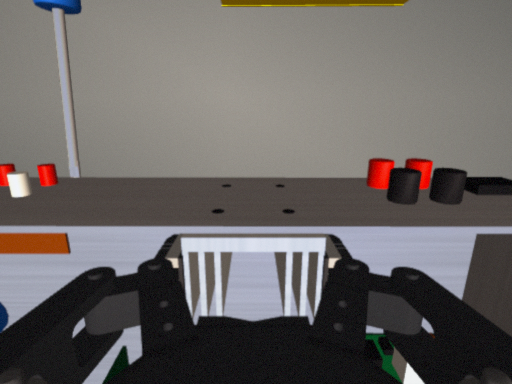

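The picture shows the heat sink's top (cols 180–330, row ~240) flush along the panel's top edge. The panel's screw holes (cols 218 and 289) are centred on it. Next is the long hold.

```bash
H='' ; python3 -m crank '[[0.0034,0,-0.0004,0,0.4,0],[0.0034,0,-0.0004,0,0.4,0],[0.0034,0,-0.0004,0,0.4,0],[0.0034,0,-0.0004,0,0.4,0],[0.0034,0,-0.0004,0,0.4,0],[0.0034,0,-0.0004,0,0.4,0],[0.0034,0,-0.0004,0,0.4,0],[0.0034,0,-0.0004,0,0.4,0],[0.0034,0,-0.0004,0,0.4,0],[0.0034,0,-0.0004,0,0.4,0]]'; python3 - <<'E'
from h import *
for i in range(40):
    viewer.get_image("side")
    if i%8==7:
        s,r,o=tool();print(s["clock"],o.round(4),s["contact_force"].round(1),r.as_matrix()[:,2].round(4))
E
```

```text
clock: 22.28
position: [0.6512, -0.0143, 0.0599]
ee_rot: [-0.001, 1.0, -0.004, -0.002]
contact_force: [-10.1, 0.4, 2.5]
width: 0.0549
22.675 [ 0.6513 -0.0143  0.0599] [-11.1   0.6   2.2] [-0.0035  0.0014 -1.    ]
23.075 [ 0.6512 -0.0144  0.0599] [-10.5  -0.9   1.6] [-0.0035  0.0014 -1.    ]
23.475 [ 0.6513 -0.0144  0.0599] [-10.3  -0.3   2.3] [-0.0035  0.0014 -1.    ]
23.875 [ 0.6512 -0.0143  0.0599] [-10.    0.3   1.4] [-0.0035  0.0015 -1.    ]
24.275 [ 0.6513 -0.0143  0.0599] [-10.9  -0.4   2.1] [-0.0035  0.0015 -1.    ]
```

```bash
python3 - <<'E'
from rig import manip,job
s=manip.get_state();print(s["contact_force"],s["width"]);print(job.sign_off())
E
```

```text
[-10.86586878  -0.39109324   2.11758078] 0.05489904872271153
the job is handed in; nothing more can be done
None
```

The heat sink is standing at its place in the receiver, and the arm was still holding it and pressing it on the rear panel when I handed the job in at about 24.3 s.

**What I did:** I gripped it across the outer fins near the top with 70 N and lowered it until the foot just touched the chassis floor. I then felt for the tab: contact came at a tool y of −0.0143 m, with at most about 5 N measured sideways. After easing off slightly, I moved it onto the panel, which it met at about x = 0.649 m, and built up the push in small steps.

**Last checks:**
- **Push:** the wrist force along the panel normal read 10.0 to 11.1 N over the last 2 s with the target unchanged. The panel's bow of about 2.2 mm agrees with that.
- **Pose:** the tool was within 0.2° of vertical, and its angle to the panel was within about 0.1° of the receiver's measured direction. It was not moving.
- **Position:** the last wrist picture shows the heat sink flush along the panel's top edge, with the screw holes centred on it.
- **Floor load:** the wrist force shows about 4 to 5 N of upward support from the floor and panel friction. Floor friction may take a newton or so, so the true push on the panel is probably about 9 to 10 N.
- **Not checked:** I did not compare the other items on the bench with their starting positions. The arm's path stayed clear of them, and the force readings between moves showed no unexpected contact.

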